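# Switch on the breakfast appliances in order

## Task

Switch on the breakfast appliances at the white switch block: with the fingertips, lightly press the green key (mains) fully down so that it stays down, then the yellow key (extractor fan), then the blue key (coffee maker), in that order. Leave the red key up, and do not move or pick up the mug, honey jar, garlic or spice jar around it.

Things in the scene. Friction and masses are not known exactly. Their poses are not given: they have to be found in the camera images.
- switch_block: White switch block screwed to the worktop, 70 (x) x 230 (y) x 26 mm high, with a metal face plate and four coloured square push keys in a row along its y axis, 52 mm apart. Origin: centre of its underside; z up. It cannot move; the colours stand in any order along the row.
- green_top (a point): Centre of the top face of the green key (26 x 26 mm, in a black 34 mm bezel that stands 3 mm above the block). Up, the top stands 44 mm above the worktop, 15 mm above its bezel; fully down it is at 36 mm, still 7 mm above the bezel. The point moves with the key.
- green_key (a joint): Travel of the green key in m: 0 up (as at the start), 0.008 fully down, where it meets a cushioned stop that gives about 1 mm for each further 4 N, up to 5 mm. On the way down it resists with about 2.5 N, it has no return spring and stays where it is pushed. It counts as on from 0.006.
- yellow_top (a point): Centre of the top face of the yellow key (26 x 26 mm, in a black 34 mm bezel that stands 3 mm above the block). Up, the top stands 44 mm above the worktop, 15 mm above its bezel; fully down it is at 36 mm, still 7 mm above the bezel. The point moves with the key.
- yellow_key (a joint): Travel of the yellow key in m: 0 up (as at the start), 0.008 fully down, where it meets a cushioned stop that gives about 1 mm for each further 4 N, up to 5 mm. On the way down it resists with about 2.5 N, it has no return spring and stays where it is pushed. It counts as on from 0.006.
- blue_top (a point): Centre of the top face of the blue key (26 x 26 mm, in a black 34 mm bezel that stands 3 mm above the block). Up, the top stands 44 mm above the worktop, 15 mm above its bezel; fully down it is at 36 mm, still 7 mm above the bezel. The point moves with the key.
- blue_key (a joint): Travel of the blue key in m: 0 up (as at the start), 0.008 fully down, where it meets a cushioned stop that gives about 1 mm for each further 4 N, up to 5 mm. On the way down it resists with about 2.5 N, it has no return spring and stays where it is pushed. It counts as on from 0.006.
- red_top (a point): Centre of the top face of the red key (26 x 26 mm, in a black 34 mm bezel that stands 3 mm above the block). Up, the top stands 44 mm above the worktop, 15 mm above its bezel; fully down it is at 36 mm, still 7 mm above the bezel. The point moves with the key.
- red_key (a joint): Travel of the red key in m: 0 up (as at the start), 0.008 fully down, where it meets a cushioned stop that gives about 1 mm for each further 4 N, up to 5 mm. On the way down it resists with about 2.5 N, it has no return spring and stays where it is pushed. To be left up.
- mug: White spotted mug, 82 x 114 mm with its handle, 91 mm high, standing behind the block; origin: centre of its underside. Bystander.
- honey_jar: Honey jar with a yellow lid, 71 mm wide, 86 mm high, standing behind the block; origin: centre of its underside. Bystander.
- garlic: Garlic bulb, 56 mm wide and high, to the right of the block; origin: centre of its underside. Bystander.
- spice_jar: Spice jar with a red lid, 45 mm wide, 106 mm high, right of and behind the block; origin: centre of its underside. Bystander.

How it is judged:
On the way, in this order (a step that is already met when the one before it is completed fails the run):
1. the fingers press the green key fully down (6 mm or more of its 8 mm) (value of joint green_key above 0.006 m and contact force between the fingers and green_key above 0.3 N), for 0.04 s.
2. the fingers press the yellow key fully down (6 mm or more of its 8 mm) (value of joint yellow_key above 0.006 m and contact force between the fingers and yellow_key above 0.3 N), for 0.04 s.
3. the fingers press the blue key fully down (6 mm or more of its 8 mm) (value of joint blue_key above 0.006 m and contact force between the fingers and blue_key above 0.3 N), for 0.04 s.
At the end, for the whole second after the job is handed in: The green, yellow and blue keys are down by at least 6 mm of their 8 mm, the red key is up (less than 3 mm down), and the mug, honey jar, garlic and spice jar stand at rest within 20 mm of where they were (value of joint each of green_key, yellow_key, blue_key above 0.006 m and value of joint red_key below 0.003 m and distance of each of mug, honey_jar, garlic, spice_jar from where it was at the start of the episode below 0.02 m and linear speed of each of mug, honey_jar, garlic, spice_jar below 0.02 m/s); the robot touches nothing.
It fails at once if the yellow key is pressed before the green one is down (value of joint yellow_key above 0.003 m and value of joint green_key below 0.006 m).
It fails at once if the blue key is pressed before the yellow one is down (value of joint blue_key above 0.003 m and value of joint yellow_key below 0.006 m).
It fails at once if the red key is pressed (value of joint red_key above 0.003 m).
It fails at once if a key is pressed hard (over 25 N) (contact force between anything else and green_key above 25 N or contact force between anything else and yellow_key above 25 N or contact force between anything else and blue_key above 25 N or contact force between anything else and red_key above 25 N).
It fails at once if the mug, honey jar, garlic or spice jar is moved more than 20 mm or lifted (distance of any of mug, honey_jar, garlic, spice_jar from where it was at the start of the episode above 0.02 m).
It also fails if it takes over 42 s, if anything falls off the work surface, if the arm or the gripper's body presses on something with over 40 N, if the wrist force passes 120 N, or if a joint passes its speed limit or range.

## Robot

A 6-joint arm with a two-finger parallel gripper is mounted at the origin on a cart in front of the work surface, level with it; the furniture and walls round the work are solid. World frame = base frame: x ahead of the robot, y to its left, z up, the work surface at z = 0. Lengths are in m, angles in rad, forces in N, time in s.
With the tool pointing down it reaches from about 0.3 to 0.85 m from the base axis. Payload 5.4 kg.
Tool frame: the origin (TCP) lies at the very end of the fingers, on their centre line; the grasp point (between the pads) lies 19 mm behind it; z points along the fingers, y is the line along which they close (so a half turn about z gives the same grasp; the last joint's range is limited). The gripper opens to 85 mm and grips with 20 to 120 N. Pads are 22 mm wide; open, the fingers measure 114 mm over their backs; the gripper's body (76 mm by 85 mm) begins 54 mm behind the grasp point. The pads swing forward as they close: fully open they stand 13 mm farther back than shut.
Start: joints at [-1.449, 0.158, 1.597, -0, 1.386, -0.21], TCP at [0.187, -0.544, 0.231] pointing down, gripper open.
Joint ranges: [-2.91, 2.91], [-0.94, 2.29], [0.18, 2.7], [-1.29, 4.43], [0.17, 2.64], [-3, 3]. Speed limits (rad/s): [2.57, 2.57, 3.14, 3.14, 3.14, 3.14].

## Interface

Orientations are given as a rotation vector (axis times angle).
In Python, from station import manip gives the robot as it stands.
- The arm moves only by the shell command python3 -m pendant 'ROWS' [OPENING]. ROWS is JSON, a list of rows, each an object of numbers: "tx", "ty", "tz": the shift along the tool's x, y, z in m; "ax", "ay", "az": the turn, a rotation vector about the tool's x, y, z in rad. In form: [{"tx": .., "ty": .., "tz": .., "ax": .., "ay": .., "az": ..}, ...]. A call has 1 to 12 rows; each row shifts and turns the commanded pose from where the row before left it, along the tool's axes as they then stand; what a row does not reach is not made up. A row lasts 1/12 s, in which the tool goes at most 41.7 mm and 7.16 degrees, less where a joint would pass 70% of its speed; a pose out of reach is approached as far as the arm can. A call is refused whole if a number of a shift passes 0.0417 or a number of a turn 0.125, either way. A call with a gripper value outside its range is refused whole. OPENING is the finger opening in m, from 0 to 0.0854, set as the call begins (- or left out, the last holds). The fingers move at their own pace and stop on an object; the grip force is fixed at half the most. Time passes only in rows, so rows that do not move let the fingers close. It gives the time, the measured TCP pose, the force, the opening and the grip force at its end, in the units of the state.
- manip.state(): the state, without advancing time (a new reading comes with each control period).
- manip.read_camera(name): name is "scene" or "side" or "wrist"; returns the picture (400x640x3 uint8, red, green, blue); there is no depth.
- manip.calibration(name): a dict with "mtx" (3x3 intrinsics, pixels), "rvec" (rotation vector, rad) and "tvec" (3), from world to camera coordinates, as OpenCV has them; the wrist camera has in their place "T_tool_cam" (4x4, takes a point from camera to tool coordinates, whose origin is the TCP and whose axes are the flange's). Camera axes: x right, y down, z forward; pixel columns grow to the right and rows downward; lengths in m; the calibration is good to about 2 mm. The wrist camera is an equidistant fisheye: a pixel r from the principal point sees the ray r / f radians off the axis. A picture is of the moment at which its call begins: read the wrist's pose just before it. calibration takes no time and is no camera call.
- manip.finish_job(): hands the job in; it is judged then, once.
The state is a dict: "clock": time; "q": joint angles; "joint_vel": joint speeds; "tau": joint torques, N m; "tcp_pos": TCP position; "tool_rot": TCP orientation; "wrist_force": force on the tool from outside, world axes, zero at the start; "ft_torque": the same for the moment, N m; "opening": finger opening in m; "grasp_force": force on a finger pad.
Only numpy, scipy, OpenCV 4.12 (cv2) and the standard library are available. Lean on these libraries where they do the work, as an engineer would, in place of code of your own. Each camera call takes 0.05 s, during which the arm holds its last target. There are 200 camera calls.

## Working session

There is one attempt and no reset: what is moved stays moved. The work goes in short steps, Python scripts to look and compute and a shell command to move; the robot and the scene stay as the last step left them, time stands still between calls to the robot, and variables do not carry over. Pictures are saved under pics/ and viewed, at most 10 in all, crops included, and the job is handed in when it is done.

```bash
mkdir -p pics
python3 - <<'E'
from station import manip
import cv2,numpy as np
s=manip.state();print({k:np.round(v,4).tolist() for k,v in s.items()})
for n in("scene","side"):
    im=manip.read_camera(n);cv2.imwrite(f"pics/{n}0.png",im[:,:,::-1]);c=manip.calibration(n);print(n,c)
print(manip.calibration("wrist"))
E
```

```text
{'clock': 0.0, 'q': [-1.4491, 0.1591, 1.5983, -0.0, 1.3862, -0.2101], 'joint_vel': [0.001, 0.0017, 0.0009, 0.0, 0.0021, 0.0001], 'tau': [0.0005, -39.5998, -33.1427, -0.0001, 0.0084, 0.0], 'tcp_pos': [0.1872, -0.543, 0.2303], 'tool_rot': [-3.0966, -0.5185, -0.0001], 'wrist_force': [0.5851, 0.3293, -0.3141], 'ft_torque': [-0.0154, 0.033, -0.009], 'grasp_force': 0.0, 'opening': 0.0858}
scene {'mtx': array([[508.90855304,   0.        , 312.16801445],
       [  0.        , 508.90855304, 196.60422918],
       [  0.        ,   0.        ,   1.        ]]), 'rvec': array([ 0.98796392, -2.27741017,  1.22357264]), 'tvec': array([0.26776182, 0.32083835, 0.64185742])}
side {'mtx': array([[376.15602853,   0.        , 317.56880177],
       [  0.        , 376.15602853, 198.20048923],
       [  0.        ,   0.        ,   1.        ]]), 'rvec': array([ 2.38693979,  0.07849122, -0.0569416 ]), 'tvec': array([-0.53346855, -0.08732444,  1.01793486])}
{'mtx': array([[309.70691629,   0.        , 317.29318122],
       [  0.        , 309.70691629, 194.69856606],
       [  0.        ,   0.        ,   1.        ]]), 'T_tool_cam': array([[ 1.49716289e-03, -9.55235999e-01, -2.95841080e-01,
         7.55426477e-02],
       [ 9.99998037e-01,  1.04626026e-03,  1.68243872e-03,
        -6.22166741e-04],
       [-1.29759927e-03, -2.95843018e-01,  9.55235691e-01,
        -1.43027163e-01],
       [ 0.00000000e+00,  0.00000000e+00,  0.00000000e+00,
         1.00000000e+00]])}
```

View pics/scene0.png

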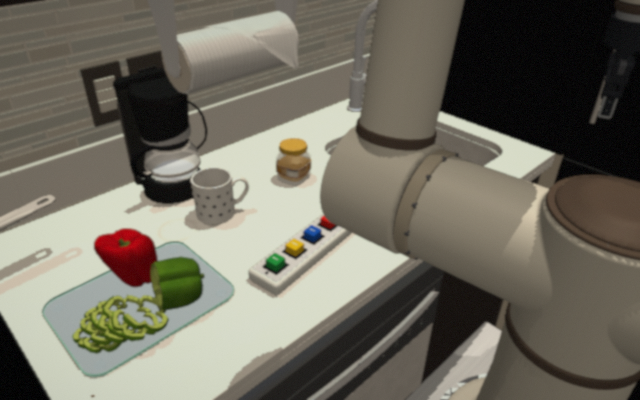

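View pics/side0.png

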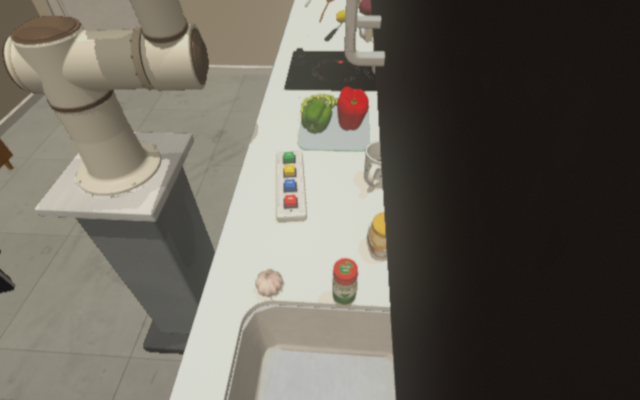

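The scene view shows the keys at about green (275,262), yellow (294,246), blue (312,232) and red (328,222). In the side view they are at (289,157), (290,170), (291,186) and (291,202). The bystanders are behind and to the right of the block. Next I'll triangulate the keys.

```bash
cat > h.py <<'E'
import cv2,numpy as np
from station import manip
C={n:manip.calibration(n) for n in("scene","side")}
HUE=dict(green=(45,85),yellow=(18,34),blue=(100,130),red=None)
S0=dict(scene=dict(green=(275,262),yellow=(294,246),blue=(312,232),red=(328,222)),side=dict(green=(289,157),yellow=(290,170),blue=(291,186),red=(291,202)))
def centre(im,col,near,r=13):
    h=cv2.cvtColor(im,cv2.COLOR_RGB2HSV);H=h[...,0].astype(int)
    m=((H<8)|(H>172)) if col=="red" else (H>=HUE[col][0])&(H<=HUE[col][1])
    m=(m&(h[...,1]>120)&(h[...,2]>50)).astype(np.uint8)
    b=np.zeros_like(m);cv2.circle(b,tuple(int(v) for v in near),r,1,-1);m&=b
    n,l,st,ce=cv2.connectedComponentsWithStats(m);i=1+np.argmax(st[1:,4])
    return ce[i],st[i].tolist()
def proj(n):
    c=C[n];R=cv2.Rodrigues(c["rvec"])[0];return R,c["tvec"].reshape(3)
def ray(n,uv):
    R,t=proj(n);d=R.T@np.linalg.solve(C[n]["mtx"],[*uv,1]);return -R.T@t,d
def onplane(n,uv,z):
    o,d=ray(n,uv);return o+d*(z-o[2])/d[2]
def tri(a,b):
    (o,d),(p,e)=a,b
    s=np.linalg.lstsq(np.c_[d,-e],p-o,rcond=None)[0]
    A,B=o+s[0]*d,p+s[1]*e;return (A+B)/2,np.linalg.norm(A-B)
E
python3 - <<'E'
from h import *
im={n:cv2.imread(f"pics/{n}0.png")[:,:,::-1].copy() for n in C}
for k in HUE:
    c={n:centre(im[n],k,S0[n][k]) for n in C}
    P,g=tri(ray("scene",c["scene"][0]),ray("side",c["side"][0]))
    print(k,{n:(c[n][0].round(1).tolist(),c[n][1]) for n in c},P.round(4),round(g,4),[onplane(n,c[n][0],.042).round(4)[:2] for n in c])
for nm,uv in dict(garlic=(268,283),spice_lid=(345,270),honey=(380,232)).items(): print(nm,onplane("side",uv,.05).round(3))
E
```

```text
green {'scene': ([275.1, 262.8], [266, 254, 19, 17, 194]), 'side': ([288.6, 156.0], [285, 155, 8, 3, 10])} [0.4585 0.0247 0.0344] 0.001 [array([0.4522, 0.0302]), array([0.4598, 0.0154])]
yellow {'scene': ([294.2, 247.5], [285, 239, 19, 18, 238]), 'side': ([289.0, 169.8], [284, 165, 11, 11, 100])} [ 0.4666 -0.0275  0.0343] 0.0022 [array([ 0.4607, -0.0211]), array([ 0.4674, -0.0368])]
blue {'scene': ([312.1, 234.1], [304, 226, 17, 16, 180]), 'side': ([289.6, 184.5], [285, 181, 10, 6, 31])} [ 0.4744 -0.079   0.0336] 0.0017 [array([ 0.4675, -0.0714]), array([ 0.4754, -0.0881])]
red {'scene': ([326.3, 222.8], [320, 216, 15, 13, 113]), 'side': ([290.1, 200.4], [285, 195, 11, 11, 98])} [ 0.4826 -0.1269  0.0303] 0.005 [array([ 0.4743, -0.1151]), array([ 0.4829, -0.1396])]
garlic [ 0.469 -0.36   0.05 ]
spice_lid [ 0.612 -0.322  0.05 ]
honey [ 0.683 -0.226  0.05 ]
```

```bash
python3 -m pendant '[{"tx":0.028,"ty":-0.026},{"tx":0.028,"ty":-0.026},{"tx":0.028,"ty":-0.026},{"tx":0.028,"ty":-0.026},{"tx":0.028,"ty":-0.026},{"tx":0.028,"ty":-0.026},{"tx":0.028,"ty":-0.026},{"tx":0.028,"ty":-0.026},{"tx":0.028,"ty":-0.026},{"tx":0.028,"ty":-0.026},{"tx":0.028,"ty":-0.026},{"tx":0.028,"ty":-0.026}]' 0
python3 -m pendant '[{"tx":0.028,"ty":-0.026,"tz":0.005},{"tx":0.028,"ty":-0.026,"tz":0.005},{"tx":0.024,"ty":-0.02,"tz":0.005},{"az":0.06},{"az":0.06},{"az":0.055},{},{}]' 0
cat >> h.py <<'E'
def wrist(name):
    s=manip.state();im=manip.read_camera("wrist");cv2.imwrite(f"pics/{name}.png",im[:,:,::-1])
    T=np.eye(4);T[:3,:3]=cv2.Rodrigues(np.array(s["tool_rot"]))[0];T[:3,3]=s["tcp_pos"]
    return im,T@W["T_tool_cam"],s
W=manip.calibration("wrist")
def wray(T,uv):
    K=W["mtx"];d=np.array([(uv[0]-K[0,2])/K[0,0],(uv[1]-K[1,2])/K[1,1]]);r=np.hypot(*d)
    v=np.r_[d/r*np.sin(r),np.cos(r)];return T[:3,3],T[:3,:3]@v
def wpix(T,P):
    v=T[:3,:3].T@(np.array(P)-T[:3,3]);r=np.arctan2(np.hypot(*v[:2]),v[2]);return v[:2]/np.hypot(*v[:2])*r*W["mtx"][0,0]+W["mtx"][:2,2]
E
python3 - <<'E'
from h import *
im,T,s=wrist("w1");np.savez("w1",T=T);print(s["tcp_pos"],s["tool_rot"],s["wrist_force"],T[:3,3])
for P in([.4585,.0247,.042],[.4666,-.0275,.042],[.4744,-.079,.042],[.4826,-.127,.042]):print(wpix(T,P).round(1))
E
```

```text
[ 0.187215   -0.54309194  0.23040973] [-3.09675954e+00 -5.18556187e-01 -1.03054462e-04] [-0.08435134  0.25885293 -0.16180036] [ 0.25846539 -0.51813809  0.37346404]
[ 43.2 -79.9]
[ 62.9 -87.9]
[ 85.1 -95.6]
[ 108.7 -103. ]$[0]: bad value
$[0]: bad value
```

View pics/w1.png

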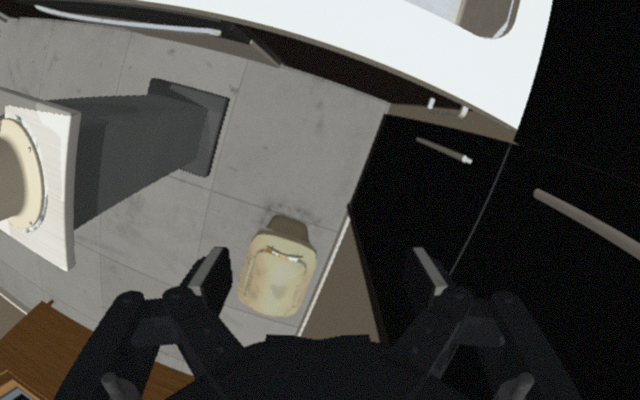

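The move was refused because every row needs all six numbers. The picture only shows the floor beside the cart, with the fingers at about (210,275) and (430,270).

```bash
python3 -m pendant '[{"tx":0.028,"ty":-0.026,"tz":0,"ax":0,"ay":0,"az":0},{"tx":0.028,"ty":-0.026,"tz":0,"ax":0,"ay":0,"az":0},{"tx":0.028,"ty":-0.026,"tz":0,"ax":0,"ay":0,"az":0},{"tx":0.028,"ty":-0.026,"tz":0,"ax":0,"ay":0,"az":0},{"tx":0.028,"ty":-0.026,"tz":0,"ax":0,"ay":0,"az":0},{"tx":0.028,"ty":-0.026,"tz":0,"ax":0,"ay":0,"az":0},{"tx":0.028,"ty":-0.026,"tz":0,"ax":0,"ay":0,"az":0},{"tx":0.028,"ty":-0.026,"tz":0,"ax":0,"ay":0,"az":0},{"tx":0.028,"ty":-0.026,"tz":0,"ax":0,"ay":0,"az":0},{"tx":0.028,"ty":-0.026,"tz":0,"ax":0,"ay":0,"az":0}]' 0
```

```text
clock: 0.98
tcp_pos: [0.3676, -0.2048, 0.2312]
tool_rot: [3.099, 0.518, 0.0]
wrist_force: [1.4, -0.1, -0.2]
opening: 0.0002
grasp_force: 0.0
```

```bash
python3 -m pendant '[{"tx":0.027,"ty":-0.027,"tz":0.006,"ax":0,"ay":0,"az":0},{"tx":0.027,"ty":-0.027,"tz":0.006,"ax":0,"ay":0,"az":0},{"tx":0.027,"ty":-0.027,"tz":0.006,"ax":0,"ay":0,"az":0},{"tx":0.027,"ty":-0.027,"tz":0.006,"ax":0,"ay":0,"az":0},{"tx":0.027,"ty":-0.027,"tz":0.006,"ax":0,"ay":0,"az":0},{"tx":0,"ty":0,"tz":0,"ax":0,"ay":0,"az":0.06},{"tx":0,"ty":0,"tz":0,"ax":0,"ay":0,"az":0.06},{"tx":0,"ty":0,"tz":0,"ax":0,"ay":0,"az":0.055},{"tx":0,"ty":0,"tz":0,"ax":0,"ay":0,"az":0},{"tx":0,"ty":0,"tz":0,"ax":0,"ay":0,"az":0}]' 0
python3 - <<'E'
from h import *
im,T,s=wrist("w2");np.savez("w2",T=T);print(s["tcp_pos"],s["tool_rot"],T[:3,3])
for P in([.4585,.0247,.042],[.4666,-.0275,.042],[.4744,-.079,.042],[.4826,-.127,.042]):print(wpix(T,P).round(1))
E
```

```text
clock: 1.82
tcp_pos: [0.4508, -0.0349, 0.2011]
tool_rot: [-3.132, -0.249, 0.001]
wrist_force: [0.7, -0.1, 0.3]
opening: -0.0
grasp_force: 0.0
[ 0.45081584 -0.03489496  0.20110373] [-3.13156566e+00 -2.48542846e-01  6.00497139e-04] [ 0.52526341 -0.02240004  0.34410427]
[260.  161.2]
[312.6 161.1]
[364.7 161.8]
[411.2 162.2]
```

View pics/w2.png

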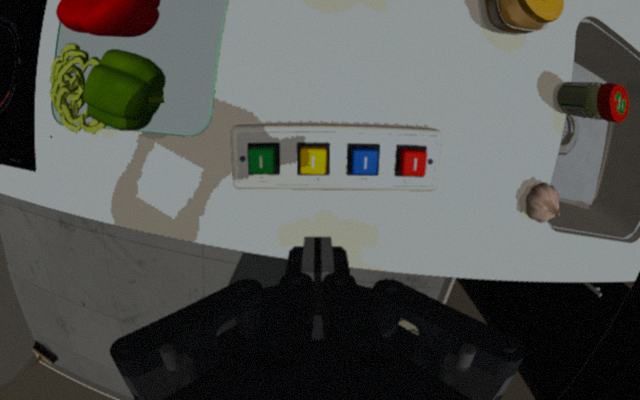

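The wrist view shows the row of keys level with the image, at about green (263,158), yellow (313,159), blue (363,159) and red (411,161). The closed fingertips are near (318,240).

```bash
cat >> h.py <<'E'
def keys(im,T):
    out={}
    for k,g in dict(green=[.4585,.0247,.042],yellow=[.4666,-.0275,.042],blue=[.4744,-.079,.042],red=[.4826,-.127,.042]).items():
        c,st=centre(im,k,wpix(T,g),24);box=np.array(st[:2])+(np.array(st[2:4])-1)/2
        out[k]=wray(T,box)
        o,d=out[k];print(k,c.round(1),box,st,(o+d*(.044-o[2])/d[2]).round(4))
    return out
E
python3 - <<'E'
from h import *
T=np.load("w2.npz")["T"];keys(cv2.imread("pics/w2.png")[:,:,::-1].copy(),T)
R=cv2.Rodrigues(np.array(manip.state()["tool_rot"]))[0];print(R.round(4))
E
```

```text
green [260.8 160.5] [261. 161.] [249, 149, 25, 25, 526] [0.4593 0.0234 0.044 ]
yellow [313.  160.2] [313.5 160.5] [300, 147, 28, 28, 679] [ 0.4677 -0.0282  0.044 ]
blue [364.4 161.3] [365. 161.] [352, 148, 27, 27, 636] [ 0.4756 -0.0787  0.044 ]
red [412.8 162.2] [413.5 162. ] [401, 149, 26, 27, 607] [ 0.4835 -0.1287  0.044 ]
[[ 9.875e-01  1.574e-01 -3.000e-04]
 [ 1.574e-01 -9.875e-01  1.000e-04]
 [-2.000e-04 -1.000e-04 -1.000e+00]]
```

```bash
python3 -m pendant '[{"tx":0.006,"ty":-0.019,"tz":0.02,"ax":0,"ay":0,"az":0},{"tx":0.006,"ty":-0.019,"tz":0.02,"ax":0,"ay":0,"az":0},{"tx":0.005,"ty":-0.018,"tz":0.02,"ax":0,"ay":0,"az":0},{"tx":0,"ty":0,"tz":0.02,"ax":0,"ay":0,"az":0},{"tx":0,"ty":0,"tz":0,"ax":0,"ay":0,"az":0},{"tx":0,"ty":0,"tz":0,"ax":0,"ay":0,"az":0}]' 0
python3 - <<'E'
from h import *
a=keys(cv2.imread("pics/w2.png")[:,:,::-1].copy(),np.load("w2.npz")["T"])
im,T,s=wrist("w3");np.savez("w3",T=T);b=keys(im,T);print(s["tcp_pos"])
for k in a:
    P,g=tri(a[k],b[k]);print(k,P.round(4),round(g,4))
E
```

```text
clock: 2.37
tcp_pos: [0.4582, 0.023, 0.1207]
tool_rot: [-3.131, -0.247, 0.004]
wrist_force: [-0.3, -0.2, -0.1]
opening: 0.0001
grasp_force: 0.0
green [260.8 160.5] [261. 161.] [249, 149, 25, 25, 526] [0.4593 0.0234 0.044 ]
yellow [313.  160.2] [313.5 160.5] [300, 147, 28, 28, 679] [ 0.4677 -0.0282  0.044 ]
blue [364.4 161.3] [365. 161.] [352, 148, 27, 27, 636] [ 0.4756 -0.0787  0.044 ]
red [412.8 162.2] [413.5 162. ] [401, 149, 26, 27, 607] [ 0.4835 -0.1287  0.044 ]
green [316.7 201.8] [316.5 201.5] [300, 186, 34, 32, 953] [0.4599 0.0241 0.044 ]
yellow [383.3 199.9] [383.5 200. ] [366, 182, 36, 37, 1107] [ 0.4691 -0.0259  0.044 ]
blue [445.5 201.5] [446. 201.] [431, 185, 31, 33, 809] [ 0.4763 -0.0774  0.044 ]
red [497.3 200.5] [497.5 200.5] [483, 185, 30, 32, 751] [ 0.4843 -0.1269  0.044 ]
[0.4581724  0.02295396 0.1207048 ]
green [0.4585 0.024  0.0399] 0.0002
yellow [ 0.4661 -0.0285  0.0344] 0.0004
blue [ 0.475  -0.0796  0.0397] 0.0003
red [ 0.483  -0.1305  0.0391] 0.0004
```

View pics/w3.png

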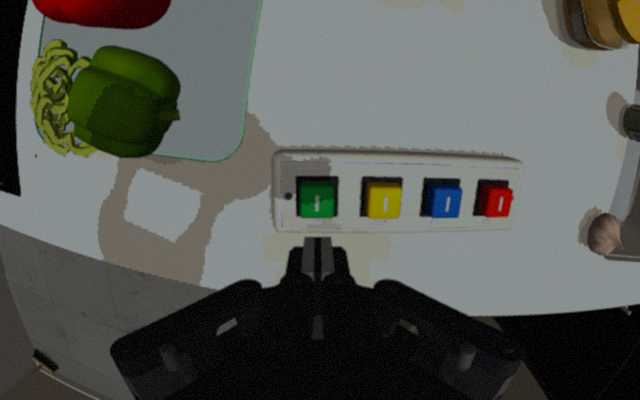

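The wrist view shows the fingertips (318,240) directly in front of the green key (317,200) and in line with it. The triangulated heights of 34–40 mm, biased low by the visible key sides, and the spacing of about 52 mm fit the description. I'll descend on green.

```bash
python3 -m pendant '[{"tx":0.001,"ty":-0.001,"tz":0.02,"ax":0,"ay":0,"az":0},{"tx":0,"ty":0,"tz":0.02,"ax":0,"ay":0,"az":0},{"tx":0,"ty":0,"tz":0.02,"ax":0,"ay":0,"az":0},{"tx":0,"ty":0,"tz":0.01,"ax":0,"ay":0,"az":0},{"tx":0,"ty":0,"tz":0,"ax":0,"ay":0,"az":0},{"tx":0,"ty":0,"tz":0,"ax":0,"ay":0,"az":0}]' 0
python3 -m pendant '[{"tx":0,"ty":0,"tz":0.003,"ax":0,"ay":0,"az":0},{"tx":0,"ty":0,"tz":0.003,"ax":0,"ay":0,"az":0},{"tx":0,"ty":0,"tz":0.003,"ax":0,"ay":0,"az":0},{"tx":0,"ty":0,"tz":0,"ax":0,"ay":0,"az":0}]' 0
```

```text
clock: 2.92
tcp_pos: [0.4606, 0.0236, 0.0523]
tool_rot: [3.132, 0.245, 0.002]
wrist_force: [-0.3, -0.0, 1.1]
opening: -0.0
grasp_force: 0.0
clock: 3.25
tcp_pos: [0.4607, 0.0239, 0.0427]
tool_rot: [3.131, 0.246, 0.003]
wrist_force: [0.6, -1.0, 2.2]
opening: -0.0004
grasp_force: 0.9
```

Contact is at about 43 mm with around 2.5 N, as expected. I'll continue down in 2 mm steps.

```bash
python3 -m pendant '[{"tx":0,"ty":0,"tz":0.002,"ax":0,"ay":0,"az":0},{"tx":0,"ty":0,"tz":0.002,"ax":0,"ay":0,"az":0},{"tx":0,"ty":0,"tz":0.002,"ax":0,"ay":0,"az":0},{"tx":0,"ty":0,"tz":0,"ax":0,"ay":0,"az":0}]' 0
python3 -m pendant '[{"tx":0,"ty":0,"tz":0.002,"ax":0,"ay":0,"az":0},{"tx":0,"ty":0,"tz":0,"ax":0,"ay":0,"az":0}]' 0
```

```text
clock: 3.58
tcp_pos: [0.4602, 0.024, 0.0362]
tool_rot: [3.132, 0.246, 0.001]
wrist_force: [2.2, 0.1, 2.2]
opening: -0.0003
grasp_force: 1.1
clock: 3.75
tcp_pos: [0.4603, 0.024, 0.0345]
tool_rot: [3.132, 0.246, 0.001]
wrist_force: [-0.1, -0.2, 4.9]
opening: 0.0
grasp_force: 2.8
```

The force is rising against the stop. I'll push 1 mm further, lift and shift 52 mm to yellow.

```bash
python3 -m pendant '[{"tx":0,"ty":0,"tz":0.001,"ax":0,"ay":0,"az":0},{"tx":0,"ty":0,"tz":0,"ax":0,"ay":0,"az":0}]' 0
python3 -m pendant '[{"tx":0,"ty":0,"tz":-0.015,"ax":0,"ay":0,"az":0},{"tx":0,"ty":0,"tz":-0.02,"ax":0,"ay":0,"az":0},{"tx":0,"ty":0,"tz":0,"ax":0,"ay":0,"az":0},{"tx":-0.001,"ty":0.026,"tz":0,"ax":0,"ay":0,"az":0},{"tx":0,"ty":0.026,"tz":0,"ax":0,"ay":0,"az":0},{"tx":0,"ty":0,"tz":0,"ax":0,"ay":0,"az":0},{"tx":0,"ty":0,"tz":0,"ax":0,"ay":0,"az":0}]' 0
python3 - <<'E'
from h import *
im,T,s=wrist("w4");print(s["tcp_pos"]);keys(im,T)
E
```

```text
clock: 3.92
tcp_pos: [0.4603, 0.024, 0.0338]
tool_rot: [3.132, 0.246, 0.001]
wrist_force: [-0.3, 0.1, 8.6]
opening: -0.0
grasp_force: 4.1
clock: 4.5
tcp_pos: [0.4662, -0.0278, 0.0674]
tool_rot: [-3.131, -0.243, 0.003]
wrist_force: [-0.0, 0.7, -0.5]
opening: 0.0003
grasp_force: 0.0
[ 0.46621802 -0.02778088  0.06736017]
green [234.1 225.4] [234. 225.] [215, 207, 39, 37, 1088] [0.4634 0.0224 0.044 ]
yellow [317.2 225.4] [317.5 226.5] [296, 207, 44, 40, 1217] [ 0.4706 -0.0269  0.044 ]
blue [401.9 229.8] [402.5 229.5] [382, 210, 42, 40, 1385] [ 0.4761 -0.0777  0.044 ]
red [474.8 226.2] [475.5 226. ] [456, 205, 40, 43, 1291] [ 0.4848 -0.1273  0.044 ]
```

View pics/w4.png

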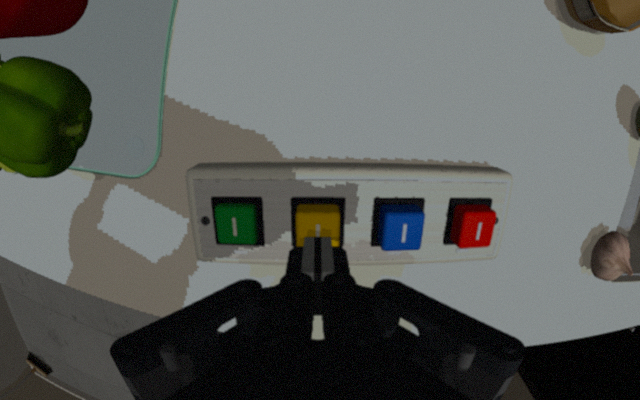

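Green (236,223) now sits lower than the keys still up. The fingertips (318,240) are over yellow (317,225). I'll press yellow.

```bash
python3 -m pendant '[{"tx":0,"ty":0,"tz":0.014,"ax":0,"ay":0,"az":0},{"tx":0,"ty":0,"tz":0,"ax":0,"ay":0,"az":0},{"tx":0,"ty":0,"tz":0.003,"ax":0,"ay":0,"az":0},{"tx":0,"ty":0,"tz":0.003,"ax":0,"ay":0,"az":0},{"tx":0,"ty":0,"tz":0.003,"ax":0,"ay":0,"az":0},{"tx":0,"ty":0,"tz":0.002,"ax":0,"ay":0,"az":0},{"tx":0,"ty":0,"tz":0.002,"ax":0,"ay":0,"az":0},{"tx":0,"ty":0,"tz":0.002,"ax":0,"ay":0,"az":0},{"tx":0,"ty":0,"tz":0.002,"ax":0,"ay":0,"az":0},{"tx":0,"ty":0,"tz":0,"ax":0,"ay":0,"az":0}]' 0
python3 -m pendant '[{"tx":0,"ty":0,"tz":0.002,"ax":0,"ay":0,"az":0},{"tx":0,"ty":0,"tz":0,"ax":0,"ay":0,"az":0}]' 0
```

```text
clock: 5.38
tcp_pos: [0.467, -0.0272, 0.0371]
tool_rot: [-3.132, -0.246, -0.0]
wrist_force: [-0.4, 1.7, 1.4]
opening: 0.0001
grasp_force: 0.9
clock: 5.55
tcp_pos: [0.4672, -0.0275, 0.0353]
tool_rot: [3.132, 0.246, 0.001]
wrist_force: [0.4, 2.0, 2.4]
opening: 0.0005
grasp_force: 1.3
```

```bash
python3 -m pendant '[{"tx":0,"ty":0,"tz":0.001,"ax":0,"ay":0,"az":0},{"tx":0,"ty":0,"tz":0.001,"ax":0,"ay":0,"az":0},{"tx":0,"ty":0,"tz":0,"ax":0,"ay":0,"az":0}]' 0
python3 -m pendant '[{"tx":0,"ty":0,"tz":-0.015,"ax":0,"ay":0,"az":0},{"tx":0,"ty":0,"tz":-0.02,"ax":0,"ay":0,"az":0},{"tx":0,"ty":0,"tz":0,"ax":0,"ay":0,"az":0},{"tx":0,"ty":0.026,"tz":0,"ax":0,"ay":0,"az":0},{"tx":0,"ty":0.026,"tz":0,"ax":0,"ay":0,"az":0},{"tx":0,"ty":0,"tz":0,"ax":0,"ay":0,"az":0},{"tx":0,"ty":0,"tz":0,"ax":0,"ay":0,"az":0}]' 0
python3 - <<'E'
from h import *
im,T,s=wrist("w5");print(s["tcp_pos"])
E
```

```text
clock: 5.8
tcp_pos: [0.4673, -0.0275, 0.0338]
tool_rot: [3.132, 0.246, 0.0]
wrist_force: [-2.9, 2.2, 8.5]
opening: -0.0001
grasp_force: 4.1
clock: 6.38
tcp_pos: [0.475, -0.0796, 0.0678]
tool_rot: [-3.132, -0.243, 0.0]
wrist_force: [0.0, -0.1, -0.1]
opening: -0.0003
grasp_force: 0.0
[ 0.47501815 -0.0796263   0.06776893]
```

View pics/w5.png

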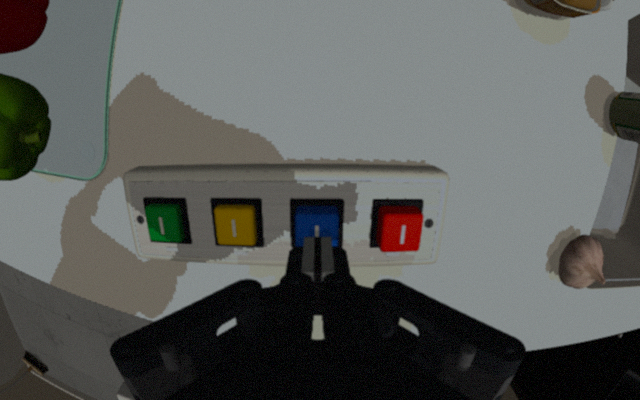

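Green (166,222) and yellow (236,225) are down and red (400,229) is up. The fingertips (318,240) are over blue, so I'll press it.

```bash
python3 -m pendant '[{"tx":0,"ty":0,"tz":0.014,"ax":0,"ay":0,"az":0},{"tx":0,"ty":0,"tz":0,"ax":0,"ay":0,"az":0},{"tx":0,"ty":0,"tz":0.003,"ax":0,"ay":0,"az":0},{"tx":0,"ty":0,"tz":0.003,"ax":0,"ay":0,"az":0},{"tx":0,"ty":0,"tz":0.003,"ax":0,"ay":0,"az":0},{"tx":0,"ty":0,"tz":0.002,"ax":0,"ay":0,"az":0},{"tx":0,"ty":0,"tz":0.002,"ax":0,"ay":0,"az":0},{"tx":0,"ty":0,"tz":0.002,"ax":0,"ay":0,"az":0},{"tx":0,"ty":0,"tz":0.002,"ax":0,"ay":0,"az":0},{"tx":0,"ty":0,"tz":0.002,"ax":0,"ay":0,"az":0},{"tx":0,"ty":0,"tz":0,"ax":0,"ay":0,"az":0}]' 0
python3 -m pendant '[{"tx":0,"ty":0,"tz":0.001,"ax":0,"ay":0,"az":0},{"tx":0,"ty":0,"tz":0.001,"ax":0,"ay":0,"az":0},{"tx":0,"ty":0,"tz":0,"ax":0,"ay":0,"az":0}]' 0
```

```text
clock: 7.35
tcp_pos: [0.4751, -0.0786, 0.0351]
tool_rot: [-3.132, -0.246, -0.0]
wrist_force: [-0.9, 2.1, 2.9]
opening: 0.0003
grasp_force: 1.6
clock: 7.6
tcp_pos: [0.4752, -0.0786, 0.0337]
tool_rot: [-3.132, -0.246, 0.0]
wrist_force: [-2.0, 4.0, 8.7]
opening: 0.0001
grasp_force: 4.2
```

```bash
python3 -m pendant '[{"tx":0,"ty":0,"tz":-0.015,"ax":0,"ay":0,"az":0},{"tx":0,"ty":0,"tz":-0.03,"ax":0,"ay":0,"az":0},{"tx":0,"ty":0,"tz":-0.03,"ax":0,"ay":0,"az":0},{"tx":0,"ty":0,"tz":-0.03,"ax":0,"ay":0,"az":0},{"tx":0,"ty":0,"tz":-0.02,"ax":0,"ay":0,"az":0},{"tx":0,"ty":0,"tz":0,"ax":0,"ay":0,"az":0},{"tx":0,"ty":0,"tz":0,"ax":0,"ay":0,"az":0},{"tx":0,"ty":0,"tz":0,"ax":0,"ay":0,"az":0}]' 0
python3 - <<'E'
from h import *
im,T,s=wrist("w6");np.savez("w6",T=T)
cv2.imwrite("pics/w6c.png",cv2.resize(im[100:220,180:480,::-1],None,fx=2.6,fy=2.6))
r=keys(im,T)
for z in(.036,.044):print(z,[(o+d*(z-o[2])/d[2]).round(4)[:2].tolist() for o,d in r.values()])
E
```

```text
clock: 8.27
tcp_pos: [0.4744, -0.0787, 0.1571]
tool_rot: [-3.131, -0.246, 0.002]
wrist_force: [0.1, 0.5, -0.7]
opening: -0.0001
grasp_force: 0.0
green [206.2 186. ] [206.  186.5] [194, 174, 25, 26, 521] [0.4624 0.0208 0.044 ]
yellow [260.6 186.6] [260.5 186.5] [246, 172, 30, 30, 807] [ 0.4701 -0.0292  0.044 ]
blue [318.1 187.3] [318. 187.] [304, 173, 29, 29, 777] [ 0.4774 -0.0786  0.044 ]
red [376.4 188.5] [376.5 188.5] [362, 174, 30, 30, 810] [ 0.4842 -0.1291  0.044 ]
0.036 [[0.4596, 0.0235], [0.4676, -0.028], [0.4752, -0.079], [0.4821, -0.1311]]
0.044 [[0.4624, 0.0208], [0.4701, -0.0292], [0.4774, -0.0786], [0.4842, -0.1291]]
```

View pics/w6c.png

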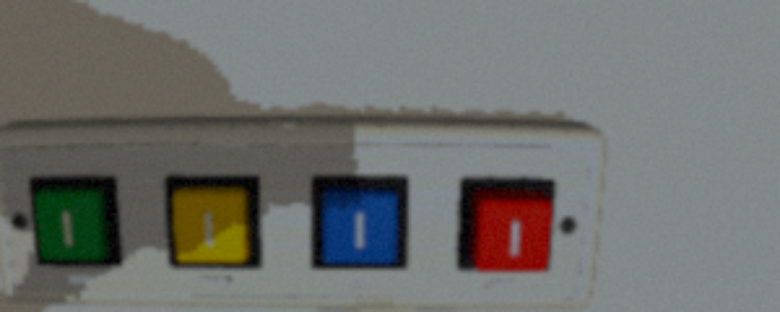

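Green (70,222), yellow (212,225) and blue (360,222) sit low in their bezels. Their positions at 36 mm match the earlier measurements. Red (512,230) still stands up and the arm is clear, so I'm handing in.

```bash
python3 -c "
from station import manip;print(manip.finish_job())"
```

```text
the job is handed in; nothing more can be done
None
```

I pressed green, yellow and blue in that order; all three look fully down in the last wrist picture, red is still up, no bystander was touched, and the job is handed in (no verdict came back).

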